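# Heft the tea tins and hold up the fullest

### The arm

A 7-joint arm with a two-finger parallel gripper is mounted at the origin on a cart in front of the work surface, level with it; the furniture and walls round the work are solid. World frame = base frame: x ahead of the robot, y to its left, z up, the work surface at z = 0. Lengths are in m, angles in degrees, forces in N, time in s.
With the tool pointing down it reaches from about 0.425 to 0.925 m from the base axis. Payload 6.8 kg.
Tool frame: the origin (TCP) lies midway between the tips of the shut fingers; the grasp point (between the pads) lies 19 mm behind it (ctrl.pinch_z is the z of the grasp point in the tool frame, in m); z points along the fingers, y is the line along which they close (so a half turn about z gives the same grasp; the last joint's range is limited). The gripper opens to 88 mm and grips with 3 to 60 N. Pads are 20 mm wide; open, the fingers measure 115 mm over their backs; the gripper's body (75 mm by 178 mm) begins 61 mm behind the grasp point.
Start: joints at [61.129, 27.33, 1.283, 89.118, -0.659, 63.558, -4.761], TCP at [0.26, -0.623, 0.223] pointing down, gripper open.
Joint ranges: [-169.35, 169.35], [-19.33, 120.38], [-80.79, 83.38], [13.8, 139.57], [-78.32, 258.32], [9.67, 109.79], [-169.56, 169.56]. Speed limits (degrees/s): [136.94, 136.94, 180, 180, 180, 180, 180].

### API

Orientations are given as [roll, pitch, yaw] about the fixed x, y, z axes, in that order (R = Rz(yaw) Ry(pitch) Rx(roll)).
In Python, from plant import ctrl gives the robot as it stands. Calls block until the motion is done:
- ctrl.reach(position, orientation): joint-space move of the TCP to a pose.
- ctrl.move_l(position, orientation=None, feed=0.15): straight line of the TCP; orientation=None keeps the orientation; feed is the mean speed in m/s.
- ctrl.move_joints(angles): joint-space move.
- ctrl.set_gripper(opening, effort=None): opening from 0.0 (shut) to 1.0 (fully open); effort is the grip in N (None keeps the last); returns when the fingers have stopped.
- ctrl.hold(seconds).
- ctrl.inverse_kinematics(position, orientation): joint angles nearest the present ones, or None.
- ctrl.sense(): the state.
- ctrl.grab_frame(name): name is "scene" or "top" or "wrist"; returns a dict with "frame" (480x640x3 uint8, red, green, blue), "camera_matrix" (3x3 intrinsics, pixels), "origin" and "orientation" of the camera in the world. Camera axes: x right, y down, z forward; pixel columns grow to the right and rows downward; lengths in m; the calibration is good to about 2 mm. The wrist camera is an equidistant fisheye: a pixel r from the principal point sees the ray r / f radians off the axis. A picture is of the moment at which its call begins. There is no depth.
A pose or a line that the arm cannot do raises ctrl.PlanningError and nothing moves.
- ctrl.job_done(): hands the job in; it is judged then, once.
The state is a dict: "time_s": time; "qpos": joint angles; "dq": joint speeds; "joint_torque": joint torques, N m; "tcp_pos": TCP position; "tcp_rot": TCP orientation; "wrist_force": force on the tool from outside, world axes, zero at the start; "torque": the same for the moment, N m; "opening": opening from 0.0 (shut) to 1.0 (fully open); "grasp_force": force on a finger pad.
Only numpy, scipy, OpenCV 4.12 (cv2) and the standard library are available. Lean on these libraries where they do the work, as an engineer would, in place of code of your own. Each camera call takes 0.05 s, during which the arm holds its last target. There are 200 camera calls.

### The job

Three identical closed tea tins stand in the wooden tray; find out by feel which is the fullest, that is the heaviest. Going from left to right as you see them, lift each tin in turn straight up from its compartment, clear of the tray, feel its weight for a moment and stand it back in its own compartment (the last may stay up if it is the heaviest). Then hold the heaviest up and still, upright, its underside well above the lids of the other two, and finish while still holding it, with the other two standing in their own compartments; tip no tin over and leave everything else where it is.

Things in the scene. Friction and masses are not known exactly. Their poses are not given: they have to be found in the camera images.
- tin_p: One of three outwardly identical closed tea tins: upright plain steel cylinder, 58 mm across, 102 mm tall, with a flush slip-on lid (top 22 mm) that stays on. Origin: centre of the underside; z up its axis. Sealed contents may shift a few mm. The tins weigh about 0.17 kg, about 0.32 kg and 0.54 to 0.70 kg; which is which changes each time and is not tied to the name.
- tin_q: One of three outwardly identical closed tea tins: upright plain steel cylinder, 58 mm across, 102 mm tall, with a flush slip-on lid (top 22 mm) that stays on. Origin: centre of the underside; z up its axis. Sealed contents may shift a few mm. The tins weigh about 0.17 kg, about 0.32 kg and 0.54 to 0.70 kg; which is which changes each time and is not tied to the name.
- tin_r: One of three outwardly identical closed tea tins: upright plain steel cylinder, 58 mm across, 102 mm tall, with a flush slip-on lid (top 22 mm) that stays on. Origin: centre of the underside; z up its axis. Sealed contents may shift a few mm. The tins weigh about 0.17 kg, about 0.32 kg and 0.54 to 0.70 kg; which is which changes each time and is not tied to the name.
- tea_tray: Low open wooden tray, fixed to the worktop, 96 mm deep (x) by 278 mm wide (y) by 25 mm high, with 5 mm walls and floor and two dividers of full height that make three compartments side by side, each 86 mm square. Origin: centre of the underside, on the worktop; its x axis points away from the robot (turned up to 0.35 rad), y to the left along the row, z up. It stands alone from 80 mm before its middle to 90 mm behind it; beyond that are low things up to 60 mm tall.
- place_left (a point): Centre of the floor of the tray's left compartment as seen from the robot (5 mm above the worktop). The tin there starts within 9 mm of it each way. Neighbouring places are 91 mm apart.
- place_middle (a point): Centre of the floor of the tray's middle compartment as seen from the robot (5 mm above the worktop). The tin there starts within 9 mm of it each way. Neighbouring places are 91 mm apart.
- place_right (a point): Centre of the floor of the tray's right compartment as seen from the robot (5 mm above the worktop). The tin there starts within 9 mm of it each way. Neighbouring places are 91 mm apart.
- espresso_mug: White espresso cup, 51 mm tall, standing behind the tray; origin at the centre of its underside. To be left alone.
- garlic: Garlic bulb about 50 mm across, behind the tray; origin under its centre. To be left alone.
- tea_light: Tea light, 38 mm across and 15 mm tall, before the tray; origin at the centre of its underside. To be left alone.
- lemon: Lemon, 83 by 58 by 58 mm, at the right end of the tray; origin under its centre. To be left alone.

How it is judged (in metres and radians):
On the way, in this order (a step that is already met when the one before it is completed fails the run):
1. the tin of the left compartment is lifted by the fingers, upright, clear of the tray and above that compartment for a moment (((height (world z) of tin_p above 0.03 m and horizontal distance between tin_p and place_left below 0.04 m and angle between tin_p's own z axis and vertical below 0.4 rad and contact force between the fingers and tin_p above 1 N and contact force between tea_tray and tin_p below 0.1 N) or (height (world z) of tin_q above 0.03 m and horizontal distance between tin_q and place_left below 0.04 m and angle between tin_q's own z axis and vertical below 0.4 rad and contact force between the fingers and tin_q above 1 N and contact force between tea_tray and tin_q below 0.1 N) or (height (world z) of tin_r above 0.03 m and horizontal distance between tin_r and place_left below 0.04 m and angle between tin_r's own z axis and vertical below 0.4 rad and contact force between the fingers and tin_r above 1 N and contact force between tea_tray and tin_r below 0.1 N))), for 0.3 s.
2. the tin of the middle compartment is lifted by the fingers, upright, clear of the tray and above that compartment for a moment (((height (world z) of tin_p above 0.03 m and horizontal distance between tin_p and place_middle below 0.04 m and angle between tin_p's own z axis and vertical below 0.4 rad and contact force between the fingers and tin_p above 1 N and contact force between tea_tray and tin_p below 0.1 N) or (height (world z) of tin_q above 0.03 m and horizontal distance between tin_q and place_middle below 0.04 m and angle between tin_q's own z axis and vertical below 0.4 rad and contact force between the fingers and tin_q above 1 N and contact force between tea_tray and tin_q below 0.1 N) or (height (world z) of tin_r above 0.03 m and horizontal distance between tin_r and place_middle below 0.04 m and angle between tin_r's own z axis and vertical below 0.4 rad and contact force between the fingers and tin_r above 1 N and contact force between tea_tray and tin_r below 0.1 N))), for 0.3 s.
3. the tin of the right compartment is lifted by the fingers, upright, clear of the tray and above that compartment for a moment (((height (world z) of tin_p above 0.03 m and horizontal distance between tin_p and place_right below 0.04 m and angle between tin_p's own z axis and vertical below 0.4 rad and contact force between the fingers and tin_p above 1 N and contact force between tea_tray and tin_p below 0.1 N) or (height (world z) of tin_q above 0.03 m and horizontal distance between tin_q and place_right below 0.04 m and angle between tin_q's own z axis and vertical below 0.4 rad and contact force between the fingers and tin_q above 1 N and contact force between tea_tray and tin_q below 0.1 N) or (height (world z) of tin_r above 0.03 m and horizontal distance between tin_r and place_right below 0.04 m and angle between tin_r's own z axis and vertical below 0.4 rad and contact force between the fingers and tin_r above 1 N and contact force between tea_tray and tin_r below 0.1 N))), for 0.3 s.
At the end, for the whole second after the job is handed in: The heaviest tin is held still, upright to 20 degrees, underside over 120 mm above the worktop, clear of tray and tins; the others stand upright on the tray floor within 35 mm of their starts, free of the fingers; the tray then carries under 6 N (over 6.5 N if the heaviest is still in it) (((height (world z) of tin_p above 0.12 m and angle between tin_p's own z axis and vertical below 0.35 rad and linear speed of tin_p below 0.03 m/s and contact force between the fingers and tin_p above 1 N and contact force between tea_tray and tin_p below 0.1 N and distance of each of tin_q, tin_r from where it was at the start of the episode below 0.035 m and height (world z) of each of tin_q, tin_r below 0.012 m and angle between each of tin_q, tin_r's own z axis and vertical below 0.08 rad and linear speed of each of tin_q, tin_r below 0.02 m/s and contact force between each of the fingers, tin_p and tin_q below 0.1 N and contact force between each of the fingers, tin_p and tin_r below 0.1 N) or (height (world z) of tin_q above 0.12 m and angle between tin_q's own z axis and vertical below 0.35 rad and linear speed of tin_q below 0.03 m/s and contact force between the fingers and tin_q above 1 N and contact force between tea_tray and tin_q below 0.1 N and distance of each of tin_p, tin_r from where it was at the start of the episode below 0.035 m and height (world z) of each of tin_p, tin_r below 0.012 m and angle between each of tin_p, tin_r's own z axis and vertical below 0.08 rad and linear speed of each of tin_p, tin_r below 0.02 m/s and contact force between each of the fingers, tin_q and tin_p below 0.1 N and contact force between each of the fingers, tin_q and tin_r below 0.1 N) or (height (world z) of tin_r above 0.12 m and angle between tin_r's own z axis and vertical below 0.35 rad and linear speed of tin_r below 0.03 m/s and contact force between the fingers and tin_r above 1 N and contact force between tea_tray and tin_r below 0.1 N and distance of each of tin_p, tin_q from where it was at the start of the episode below 0.035 m and height (world z) of each of tin_p, tin_q below 0.012 m and angle between each of tin_p, tin_q's own z axis and vertical below 0.08 rad and linear speed of each of tin_p, tin_q below 0.02 m/s and contact force between each of the fingers, tin_r and tin_p below 0.1 N and contact force between each of the fingers, tin_r and tin_q below 0.1 N)) and contact force between tea_tray and anything else between 3 and 6 N); the arm keeps its last pose, push and grip.
It fails at once if a tin is tipped over (more than 40 degrees) (angle between any of tin_p, tin_q, tin_r's own z axis and vertical above 0.7 rad).
It fails at once if a bystander is moved by more than 30 mm (distance of any of espresso_mug, garlic, tea_light, lemon from where it was at the start of the episode above 0.03 m).
It also fails if it takes over 67 s, if anything falls off the work surface, if the arm or the gripper's body presses on something with over 40 N, if the wrist force passes 120 N, or if a joint passes its speed limit or range.

## Working session

There is one attempt and no reset: what is moved stays moved. The work goes in short steps, each a Python script; the robot and the scene stay as the last script left them, time stands still between calls to the robot, and variables do not carry over. Pictures are saved under pics/ and viewed, at most 10 in all, crops included, and the job is handed in when it is done.

```bash
mkdir -p pics; ls
python3 - <<'E'
from plant import ctrl
import cv2
s=ctrl.sense(); print(s, ctrl.pinch_z)
for n in("top","scene"):
    f=ctrl.grab_frame(n); cv2.imwrite(f"pics/{n}0.png",f["frame"][:,:,::-1]); print(n,f["camera_matrix"],f["origin"],f["orientation"])
E
```

```text
pics
{'time_s': 0.0, 'qpos': array([61.12795548, 27.37533658,  1.28305605, 89.17554235, -0.65776277,
       63.55895938, -4.76181987]), 'dq': array([-0.07160679,  0.07752114, -0.00248586, -0.09926361,  0.05026959,
        0.00661267,  0.03890521]), 'joint_torque': array([ 1.38190167e-03, -5.82850456e+01,  1.53510220e+00, -2.72610766e+01,
       -5.43295720e-02,  1.69609382e-02,  1.03930170e-04]), 'tcp_pos': array([ 0.25997592, -0.62229152,  0.22170857]), 'tcp_rot': array([-1.79898023e+02,  1.00038970e-02,  2.26768715e+01]), 'wrist_force': array([-0.02418296,  0.29971574,  1.2410473 ]), 'torque': array([-0.0274447 ,  0.00020949,  0.0119305 ]), 'grasp_force': 0.0, 'opening': 0.9978989953362547} -0.0187
top [[471.74594382   0.         324.1508314 ]
 [  0.         471.74594382 231.8107896 ]
 [  0.           0.           1.        ]] [0.4016674  0.01045413 0.87388833] [-167.30588539    0.2865845   -88.83332351]
scene [[537.02824394   0.         316.56571014]
 [  0.         537.02824394 242.2773902 ]
 [  0.           0.           1.        ]] [0.01829772 0.44513773 0.5403275 ] [-125.41903017   -0.48947579 -126.93258493]
```

View pics/top0.png

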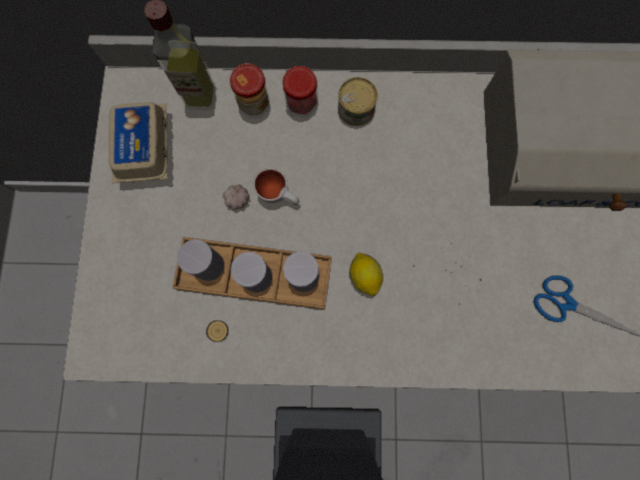

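View pics/scene0.png

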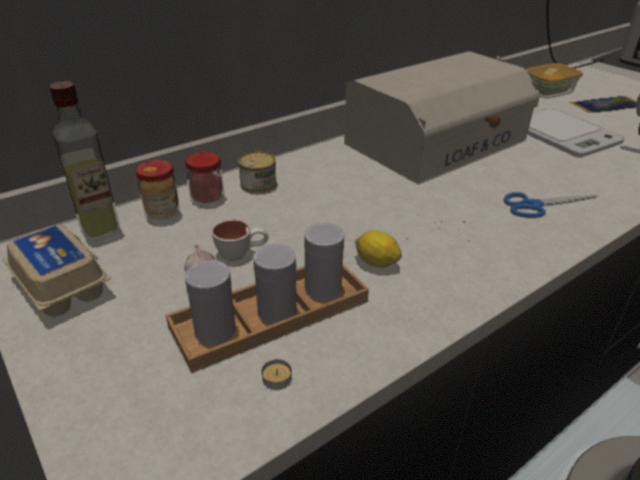

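The top view shows lids at about (196,255), (250,271) and (301,271), with tray corners at about (180,238), (331,254), (326,306) and (175,290). The scene view shows the same three tins, with lid centres at about (209,272), (275,257) and (324,235). The lemon is to the right, the tea light in front, and the mug and garlic behind.

```bash
cat > h.py <<'E'
import numpy as np, cv2
from scipy.spatial.transform import Rotation as Ro
from plant import ctrl
def ray(f,uv):
    K=f["camera_matrix"]; d=np.linalg.solve(K,[uv[0],uv[1],1.])
    return np.array(f["origin"]),Ro.from_euler("xyz",f["orientation"],degrees=True).as_matrix()@d
def onz(f,uv,z):
    o,d=ray(f,uv); return o+d*(z-o[2])/d[2]
def tri(f1,p1,f2,p2):
    o1,d1=ray(f1,p1);o2,d2=ray(f2,p2)
    t=np.linalg.lstsq(np.c_[d1,-d2],o2-o1,rcond=None)[0]
    a,b=o1+d1*t[0],o2+d2*t[1]; return (a+b)/2,np.linalg.norm(a-b)
E
python3 - <<'E'
from h import *
out=[];F={};L={}
for n,roi in(("top",(165,225,345,320)),("scene",(160,215,380,370))):
    f=ctrl.grab_frame(n);F[n]=f;im=f["frame"].astype(int);x0,y0,x1,y1=roi
    c=im[y0:y1,x0:x1];r,g,b=c[...,0],c[...,1],c[...,2]
    tin=((b-g>6)).astype(np.uint8)
    wood=((r-b>35)).astype(np.uint8)
    lid=(tin&(b>(135 if n=="top" else 125))).astype(np.uint8)
    print(n,[c[y-y0,x-x0] .tolist() for x,y in ([(196,255),(214,270),(250,271),(301,271),(200,300)] if n=="top" else [(209,272),(209,310),(275,257),(275,290),(324,235)])])
    vis=np.hstack([c[...,::-1].astype(np.uint8)]+[cv2.cvtColor(m*255,cv2.COLOR_GRAY2BGR) for m in(tin,wood,lid)])
    vis=cv2.resize(vis,(800,int(800*vis.shape[0]/vis.shape[1])),interpolation=cv2.INTER_NEAREST); out.append(vis)
    nn,lab,st,ce=cv2.connectedComponentsWithStats(cv2.morphologyEx(lid,cv2.MORPH_OPEN,np.ones((3,3))))
    print([(st[i].tolist(),(ce[i]+[x0,y0]).round(1).tolist()) for i in range(1,nn) if st[i,4]>80])
    cs,_=cv2.findContours(wood,cv2.RETR_EXTERNAL,cv2.CHAIN_APPROX_NONE)
    if n=="top":
        k=np.vstack(cs); bx=cv2.boxPoints(cv2.minAreaRect(k))+[x0,y0]
        for p in bx: print(p,onz(f,p,.025).round(4))
cv2.imwrite("pics/m.png",np.vstack(out))
E
```

```text
top [[123, 120, 124], [33, 34, 34], [130, 127, 131], [135, 132, 136], [130, 127, 119]]
[]
[172.27503967 288.47018051] [0.483  0.2896 0.025 ]
[179.21868896 236.07717323] [0.5796 0.2856 0.025 ]
[331.21170044 256.22082901] [0.5474 0.0048 0.025 ]
[324.26805115 308.6138382 ] [0.4527 0.0155 0.025 ]
scene [[132, 127, 129], [65, 62, 63], [135, 130, 132], [61, 59, 61], [134, 128, 130]]
[]
```

View pics/m.png

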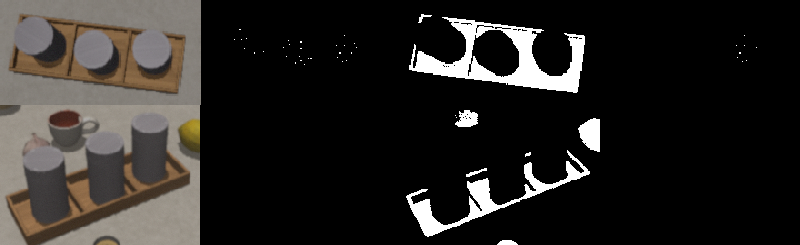

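The wood mask outlines the tray cleanly. The tin hue test failed because the lids are neutral grey, about 125–135 against about 60 for the sides, while the worktop is warmer. I'll segment the lids as neutral and bright.

```bash
cat >> h.py <<'E'
def lids(f,roi,lo,mx=6):
    x0,y0,x1,y1=roi; c=cv2.GaussianBlur(f["frame"],(3,3),0)[y0:y1,x0:x1].astype(int)
    m=((abs(c[...,0]-c[...,2])<=mx)&(c[...,1]>lo)).astype(np.uint8)
    m=cv2.morphologyEx(m,cv2.MORPH_OPEN,np.ones((5,5)))
    cs,_=cv2.findContours(m,cv2.RETR_EXTERNAL,cv2.CHAIN_APPROX_NONE)
    e=[cv2.fitEllipse(cv2.convexHull(k)) for k in cs if cv2.contourArea(k)>200]
    return sorted([(e_[0][0]+x0,e_[0][1]+y0,*e_[1]) for e_ in e])
E
python3 - <<'E'
from h import *
ft,fs=ctrl.grab_frame("top"),ctrl.grab_frame("scene")
a=lids(ft,(165,225,345,320),90); b=lids(fs,(160,215,380,370),100)
print(np.round(a,1),np.round(b,1),sep="\n")
for p,q in zip(a,b):
    P,e=tri(ft,p[:2],fs,q[:2]); print(P.round(4),round(e,4),"z.107:",onz(ft,p[:2],.107)[:2].round(4),onz(fs,q[:2],.107)[:2].round(4))
# tray height: top-rim corners in both views (wood hull approximated to 4 sides)
for f,roi in((ft,(165,225,345,320)),(fs,(160,255,372,370))):
    x0,y0,x1,y1=roi;c=f["frame"][y0:y1,x0:x1].astype(int)
    m=((c[...,0]-c[...,2])>30).astype(np.uint8); n,l,s,_=cv2.connectedComponentsWithStats(cv2.dilate(m,np.ones((3,3))))
    k=cv2.findContours((l==1+s[1:,4].argmax()).astype(np.uint8),0,1)[0]
    q=cv2.approxPolyDP(cv2.convexHull(max(k,key=cv2.contourArea)),6,True)[:,0]+[x0,y0]
    print(q.tolist(),[onz(f,p,.025)[:2].round(3).tolist() for p in q])
E
```

```text
[[193.8 256.3  32.4  35.1]
 [248.2 269.1  32.7  34. ]
 [300.6 268.5  32.9  35.1]]
[[207.2 273.8  26.2  45.6]
 [273.9 256.2  24.7  41.9]
 [323.6 234.1  21.8  39.2]]
[0.5286 0.2317 0.1083] 0.0003 z.107: [0.5287 0.2319] [0.5303 0.2311]
[0.5098 0.1415 0.1076] 0.0018 z.107: [0.5093 0.1409] [0.5113 0.1416]
[0.5125 0.0556 0.1071] 0.0013 z.107: [0.512  0.0551] [0.5132 0.0559]
[[176, 263], [198, 238], [331, 255], [325, 308], [173, 289]] [[0.529, 0.287], [0.577, 0.251], [0.55, 0.005], [0.454, 0.014], [0.482, 0.288]]
[[369, 287], [359, 304], [199, 362], [182, 356], [165, 318], [342, 263]] [[0.457, 0.012], [0.438, 0.049], [0.475, 0.282], [0.497, 0.294], [0.574, 0.283], [0.526, 0.008]]
```

```bash
cat >> h.py <<'E'
TINS={"L":(.5290,.2317),"M":(.5100,.1412),"R":(.5124,.0556)}
ZG=.058
E
python3 - <<'E'
from h import *
f=ctrl.grab_frame("top")
print("box near edge",onz(f,(490,205),.0)[:2],onz(f,(515,190),.15)[:2])
for yaw in(83.6,-96.4):
    for p in ((.42,-.22,.28),(*TINS["L"],.17),(*TINS["R"],.06),(*TINS["R"],.2)):
        q=ctrl.inverse_kinematics(p,(180,0,yaw)); print(yaw,p,None if q is None else np.round(q,0))
E
```

```text
box near edge [ 0.6572658  -0.29847091] [ 0.63912649 -0.28682094]
83.6 (0.42, -0.22, 0.28) [ 40.   6. -22. 110.   3.  64.  11.]
83.6 (0.529, 0.2317, 0.17) [ 13.  33. -58. 103.  32.  62. -63.]
83.6 (0.5124, 0.0556, 0.06) [ 12.  29. -31. 117.  22.  40. -40.]
83.6 (0.5124, 0.0556, 0.2) [ 18.  18. -37. 110.  13.  56. -31.]
-96.4 (0.42, -0.22, 0.28) [  15.    5.    5.  112.   -0.   63. -166.]
-96.4 (0.529, 0.2317, 0.17) [ 18.  38. -68. 103.  39.  66. 111.]
-96.4 (0.5124, 0.0556, 0.06) [ 37.  45. -68. 115.  51.  57. 117.]
-96.4 (0.5124, 0.0556, 0.2) [ 40.  28. -67. 109.  29.  63. 134.]
```

```bash
cat >> h.py <<'E'
O=(180,0,83.6)
def fz(n=10):
    v=[]
    for _ in range(n): ctrl.hold(.05); v.append(ctrl.sense()["wrist_force"])
    return np.mean(v,0)
def pick(k,h=.07):
    x,y=TINS[k]
    ctrl.move_l((x,y,ZG+h),O,feed=.2); b=fz()
    ctrl.move_l((x,y,ZG),O,feed=.1); ctrl.set_gripper(0.0,40)
    s=ctrl.sense(); print("grip",s["opening"],s["grasp_force"],s["time_s"])
    ctrl.move_l((x,y,ZG+h),O,feed=.1); ctrl.hold(.3); w=fz()
    print(k,"weight",(b-w).round(2),"t",ctrl.sense()["time_s"])
def put(k):
    x,y=TINS[k]
    ctrl.move_l((x,y,ZG+.012),O,feed=.12); ctrl.move_l((x,y,ZG+.001),O,feed=.03)
    ctrl.set_gripper(1.0); ctrl.move_l((x,y,ZG+.07),O,feed=.15)
E
python3 - <<'E'
from h import *
ctrl.reach((.42,-.22,.28),O); print(ctrl.sense()["time_s"])
ctrl.reach((*TINS["L"],.18),O); print(ctrl.sense()["time_s"])
pick("L")
cv2.imwrite("pics/L.png",ctrl.grab_frame("scene")["frame"][200:400,140:400,::-1])
E
```

```text
1.9583
3.6917
grip 0.642889740255204 39.99460604041815 6.0417
L weight [0.1  0.66 6.37] t 7.6917
```

View pics/L.png

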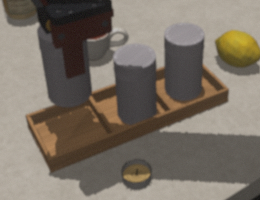

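The left tin hangs upright at crop (67,70), clear of its compartment, and the other two stand untouched. It weighs about 6.4 N, so it's probably the heaviest. I'll put it back and weigh the others.

Run:
```python
from h import *
put("L"); pick("M"); put("M"); pick("R")
cv2.imwrite("pics/R.png",ctrl.grab_frame("scene")["frame"][200:400,140:400,::-1])
```

```text
grip 0.6498907582030118 39.99670840334147 12.7083
M weight [-0.34  0.    2.76] t 14.3583
grip 0.6491949971000562 39.99392433324829 19.2917
R weight [0.14 0.23 1.56] t 20.9417
```

View pics/R.png

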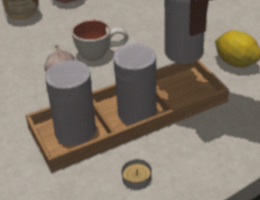

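The weights are 6.4, 2.8 and 1.6 N, so the left tin is the heaviest. The picture shows the left tin at crop (72,100) and the middle tin at (135,85) standing in their compartments, with the right tin held up. I'll put the right tin back and hold up the left one.

Run:
```python
from h import *
put("R"); pick("L")
x,y=TINS["L"]; ctrl.move_l((x,y,ZG+.165),O,feed=.1); ctrl.hold(1.0)
s=ctrl.sense(); print(s["tcp_pos"],s["grasp_force"],s["opening"],abs(s["dq"]).max(),s["time_s"])
f=ctrl.grab_frame("scene")["frame"][120:400,140:400,::-1]; cv2.imwrite("pics/end.png",f)
```

```text
grip 0.6474071958133483 40.00034598167986 26.3917
L weight [-0.09 -0.14  6.33] t 28.0417
[0.52900789 0.2316952  0.22303124] 39.99852136708796 0.645200679787936 0.202004770718514 30.1417
```

View pics/end.png

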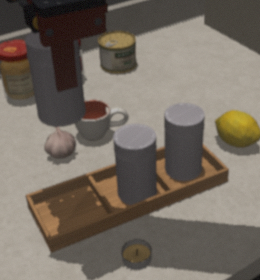

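The left tin is held upright at crop (57,80), well above the other lids. The middle tin at (135,162) and the right tin at (184,142) stand in their compartments, and the things around the tray haven't moved. I'm handing the job in.

```bash
python3 -c "
from plant import ctrl
print(ctrl.job_done())"
```

```text
the job is handed in; nothing more can be done
None
```

The left tin is the heaviest, at about 6.4 N against 2.8 N (middle) and 1.6 N (right); I handed the job in at about 30 s with it held up still, its underside about 0.17 m above the worktop, and the other two back in their compartments (no verdict was returned).

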